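Push the tweezers in, shut the driver case and latch it

TASK

The case of the driver set stands open with a pair of tweezers still lying out over its front rim, so the lid cannot shut. Using only the fingertips, push the tweezers inwards until they drop flat into the tray, then push the lid fully shut, and last push the latch on the front of the case up flush against it. Nothing is to be picked up or gripped, the case stays standing about where it is, and the things lying around it stay where they are.

Things in the scene. Friction and masses are not known exactly. Their poses are not given: they have to be found in the camera images.
- case: Open moulded driver case, loose, about 0.9 kg. Origin: centre of its underside; x points from the front (latch side, towards the robot) to the back (hinge), y to the left, z up. 157 mm deep (x), 188 mm wide; rim 36 mm high, 60 mm with the lid shut. Main compartment inside: x -66 to 66, y -87 to 41 mm, floor 8 mm up. A slim driver (right end) and a suction cup (left) lie in it and stay.
- tweezers_mid (a point): Middle of the steel tweezers (106 mm long, 9 mm wide and high, 18 g), half-way up. Their points start on the tray floor, their joined end slopes up 20 degrees over the front rim. The axes are the tweezers': y runs along them from the joined end to the points. Lying flat in the tray this point is about 13 mm above the table.
- tweezers_end (a point): Centre of the blunt joined end of the tweezers (9 mm wide, 9 mm high), 52 mm from their middle. It starts about 12 mm beyond the outside of the front rim and 48 mm above the table; pushed inwards past the rim's inner edge (about 20 mm) it drops into the tray.
- case_lid (a joint): Lid hinge, rad: 0 fully shut, 1.57 lid upright, grows as it opens backwards. Hinge line along the case's y at x = 76, z = 34 mm in the case frame. Stiff (0.12 N m): the lid stays at any angle. The outer face is a flat plane 26 mm outside the hinge line; it reaches 146 mm from the hinge and, shut, spans y = -89 to 76 mm at z = 60 mm.
- lid_edge (a point): Middle of the lid's free (front) edge, on its outer face; at x = -70, y = -6, z = 60 mm in the case frame when the lid is shut. Moves with the lid.
- case_latch (a joint): Latch hinge, rad: 0 is upright and flush against the case's front; grows as the latch leans out towards the front. Light friction, no spring: it stays where it is left. Hinge line along the case's y at x = -74, z = 18 mm in the case frame.
- latch_edge (a point): Middle of the latch's upper edge, outer face. The latch is a flat tab 26 mm wide, 20 mm high, hinged at its lower edge, on the front of the case 27 mm right of its middle. Shut, this point is at x = -78, y = -27, z = 36 mm in the case frame, above the hinge. Moves with the latch.
- magnetizer: Small block with two holes (21 x 34 x 18 mm) lying right of the case; origin at the centre of its underside. Leave it alone.
- syringe: Small paste syringe (67 mm long, 10 mm high) lying in front of the case at its left; origin at the centre of its underside. Leave it alone.
- snap_box: Small clear empty box (27 x 36 x 20 mm) left of the case; origin at the centre of its underside. Leave it alone.
- bit_rack: Flat rack of bits (115 x 194 x 20 mm) lying on the table further to the left of the case; origin at the centre of its underside. Leave it alone.
- cutter: Desktop cutting machine with a rounded hood, standing fixed on the table to the left of the work, 300 mm long (its own y), 173 mm wide (its own x), 136 mm high; origin at the centre of its underside. Not part of the job; pass well above it.

How it is judged:
On the way, in this order (a step that is already met when the one before it is completed fails the run):
1. the pair of tweezers lies flat in the tray while the lid is still open (x of tweezers_mid in the frame of case between -0.05 and 0.05 m and x of tweezers_end in the frame of case between -0.068 and 0.068 m and y of tweezers_end in the frame of case between -0.09 and 0.044 m and y of tweezers_mid in the frame of case between -0.09 and 0.044 m and z of each of tweezers_mid, tweezers_end in the frame of case below 0.022 m and value of joint case_lid above 0.6 rad), for 0.2 s.
2. the lid is fully shut with the latch still open (value of joint case_lid below 0.03 rad and value of joint case_latch above 0.2 rad), for 0.2 s.
3. the latch is pushed flush while the lid is shut (value of joint case_lid below 0.03 rad and value of joint case_latch below 0.08 rad), for 0.2 s.
At the end, for the whole second after the job is handed in: The lid is within 0.03 rad of shut, the latch within 0.08 rad of flush, the pair of tweezers lies flat inside the main compartment, and the case stands level and at rest on the table within 50 mm of where it began (all of step 3 and x of tweezers_mid in the frame of case between -0.05 and 0.05 m and x of tweezers_end in the frame of case between -0.068 and 0.068 m and y of tweezers_end in the frame of case between -0.09 and 0.044 m and y of tweezers_mid in the frame of case between -0.09 and 0.044 m and z of each of tweezers_mid, tweezers_end in the frame of case below 0.022 m and distance of case from where it was at the start of the episode below 0.05 m and linear speed of case below 0.01 m/s and angle between case's own z axis and vertical below 0.05 rad); the robot touches nothing.
It fails at once if the pair of tweezers is lifted or carried instead of pushed (z of tweezers_mid in the frame of case above 0.055 m or z of tweezers_end in the frame of case above 0.075 m).
It fails at once if the case is lifted or tipped up (height (world z) of case above 0.012 m or angle between case's own z axis and vertical above 0.15 rad).
It fails at once if a thing lying around the case is shoved or lifted (distance of any of magnetizer, syringe, snap_box, bit_rack from where it was at the start of the episode above 0.02 m).
It also fails if it takes over 54 s, if anything falls off the work surface, if the arm or the gripper's body presses on something with over 40 N, if the wrist force passes 120 N, or if a joint passes its speed limit or range.

ROBOT

A 7-joint arm with a two-finger parallel gripper is mounted at the origin on the work surface; the furniture and walls round the work are solid. World frame = base frame: x ahead of the robot, y to its left, z up, the work surface at z = 0. Lengths are in m, angles in rad, forces in N, time in s.
With the tool pointing down it reaches from about 0.4 to 0.9 m from the base axis. Payload 5.5 kg.
Tool frame: the origin (TCP) lies at the very end of the fingers, on their centre line; the grasp point (between the pads) lies 19 mm behind it; z points along the fingers, y is the line along which they close (so a half turn about z gives the same grasp; the last joint's range is limited). The gripper opens to 92 mm and grips with 3 to 60 N. Pads are 19 mm wide; open, the fingers measure 130 mm over their backs; the gripper's body (75 mm by 190 mm) begins 47 mm behind the grasp point.
Start: joints at [1.445, 0.501, -0.427, 1.55, 0.221, 1.138, -0.21], TCP at [0.246, -0.601, 0.227] pointing down, gripper open.
Joint ranges: [-2.88, 2.88], [-0.31, 2.03], [-1.54, 1.56], [0.2, 2.42], [-1.41, 4.55], [0.19, 2.02], [-2.57, 2.57]. Speed limits (rad/s): [2.57, 2.57, 3.14, 3.14, 3.14, 3.14, 3.14].

INTERFACE

Orientations are given as a unit quaternion [w, x, y, z].
In Python, from rig import arm gives the robot as it stands. The module is installed in compiled form; this text tells all that it offers.
- The arm moves only by the tool drive_tool, never from a script. Its argument "motion" is a list of rows, each a list of 3 entries, a list of its own where there are three numbers: the gripper command: -1 is fully open, 1 is shut, values between are in proportion, then the shift along the world's x, y, z as a fraction of full scale, then the turn about the world's z as a fraction of full scale. In form: [[gripper, [tx, ty, tz], twist], ...]. A call has 1 to 12 rows; each row is the pose to reach, as a shift and turn from the pose commanded when the call began; what a row does not reach only later rows make up. Full scale, the value 1, is 100 mm for a shift and 30 degrees for a turn. A row lasts 1/12 s, in which the tool goes at most 41.7 mm and 7.16 degrees, less where a joint would pass 70% of its speed; a pose out of reach is approached as far as the arm can. A call with a number of a shift or a turn outside -1 to 1 is refused whole. A call with a gripper value outside its range is refused whole. The fingers move at their own pace and stop on an object; "squeeze" is the grip in N (left out, the last holds). Time passes only in rows, so rows that repeat a pose let the fingers close. It gives the time, the measured TCP pose, the force, the opening and the grip force at its end, in the units of the state.
- arm.get_obs(): the state, without advancing time (a new reading comes with each control period).
- arm.read_camera(name): name is "side" or "top" or "wrist"; returns the picture (384x512x3 uint8, blue, green, red); there is no depth.
- arm.calibration(name): a dict with "vfov" (degrees; the focal length in pixels is half the picture's height over the tangent of half this angle, whatever the lens; pixels are square), "cx", "cy" (the principal point, pixels), "extrinsics" (4x4, takes a point from camera to world coordinates). Camera axes: x right, y down, z forward; pixel columns grow to the right and rows downward; lengths in m; the calibration is good to about 2 mm. A picture is of the moment at which its call begins: read the wrist's pose just before it. calibration takes no time and is no camera call; for the wrist camera it gives the pose at the moment of the call.
- arm.sign_off(): hands the job in; it is judged then, once.
The state is a dict: "clock": time; "qpos": joint angles; "joint_velocities": joint speeds; "tau": joint torques, N m; "ee_pos": TCP position; "orientation": TCP orientation; "wrist_force": force on the tool from outside, world axes, zero at the start; "wrist_torque": the same for the moment, N m; "gripper_width": finger opening in m; "grip_force": force on a finger pad.
Only numpy, scipy, OpenCV 4.12 (cv2) and the standard library are available. Lean on these libraries where they do the work, as an engineer would, in place of code of your own. Each camera call takes 0.05 s, during which the arm holds its last target. There are 200 camera calls.

## Working session

There is one attempt and no reset: what is moved stays moved. The work goes in short steps, Python scripts to look and compute and a tool call to move; the robot and the scene stay as the last step left them, time stands still between calls to the robot, and variables do not carry over. Pictures are saved under pics/ and viewed, at most 13 in all, crops included, and the job is handed in when it is done.

Besides the shell and the picture viewer there is one more tool, called after ">>>" by a JSON object that holds its "fn" and its "kwargs". drive_tool: Moves the arm, as the interface text tells. Shift numbers are shares of 100 mm and turn numbers shares of 30 degrees, none past 1 either way. Its arguments: {"type":"object","properties":{"motion":{"type":"array","items":{"type":"array"}},"squeeze":{"type":"number"}},"required":["motion"]}

```bash
mkdir -p pics
cat > h.py <<'E'
import numpy as np, cv2
from rig import arm
def K(n):
    c=arm.calibration(n); f=192/np.tan(np.radians(c['vfov'])/2); return f,c['cx'],c['cy'],np.array(c['extrinsics'])
def ray(n,u,v,k=None):
    f,cx,cy,E=k or K(n); d=E[:3,:3]@np.array([(u-cx)/f,(v-cy)/f,1]); return E[:3,3],d/np.linalg.norm(d)
def plane(n,u,v,z,k=None):
    o,d=ray(n,u,v,k); return o+d*(z-o[2])/d[2]
def tri(r1,r2):
    (a,d),(b,e)=r1,r2; s=np.linalg.lstsq(np.c_[d,-e],b-a,rcond=None)[0]; p,q=a+d*s[0],b+e*s[1]; return (p+q)/2,np.linalg.norm(p-q)
def proj(n,P,k=None):
    f,cx,cy,E=k or K(n); p=E[:3,:3].T@(np.array(P)-E[:3,3]); return cx+f*p[0]/p[2],cy+f*p[1]/p[2]
E
python3 - <<'E'
from h import *
np.set_printoptions(precision=3,suppress=True)
print(arm.get_obs())
for n in("side","top"):
    im=arm.read_camera(n); cv2.imwrite(f"pics/{n}0.png",im); print(n,K(n))
a=cv2.imread("pics/side0.png");b=cv2.imread("pics/top0.png")
E
```

```text
{'clock': 0.0, 'qpos': array([ 1.445,  0.502, -0.427,  1.551,  0.221,  1.138, -0.21 ]), 'joint_velocities': array([-0.   ,  0.001,  0.   , -0.002,  0.001, -0.   ,  0.   ]), 'tau': array([  0.001, -56.658,  -5.816, -27.911,  -0.069,   0.031,   0.   ]), 'ee_pos': array([ 0.246, -0.601,  0.226]), 'orientation': array([-0.001,  0.981,  0.193, -0.   ]), 'wrist_force': array([0.19 , 0.397, 0.016]), 'wrist_torque': array([-0.009,  0.078, -0.062]), 'grip_force': 0.0, 'gripper_width': 0.09181110082631881}
side (np.float64(465.37454113633567), 262.4118203258719, 189.02215046395511, array([[ 0.895, -0.372,  0.247,  0.245],
       [-0.447, -0.743,  0.498, -0.39 ],
       [-0.002, -0.556, -0.831,  0.928],
       [ 0.   ,  0.   ,  0.   ,  1.   ]]))
top (np.float64(406.09234223372897), 259.392726595985, 190.10113727040945, array([[ 0.048, -0.968,  0.247,  0.307],
       [-0.999, -0.045,  0.016,  0.119],
       [-0.004, -0.248, -0.969,  0.925],
       [ 0.   ,  0.   ,  0.   ,  1.   ]]))
```

View pics/side0.png

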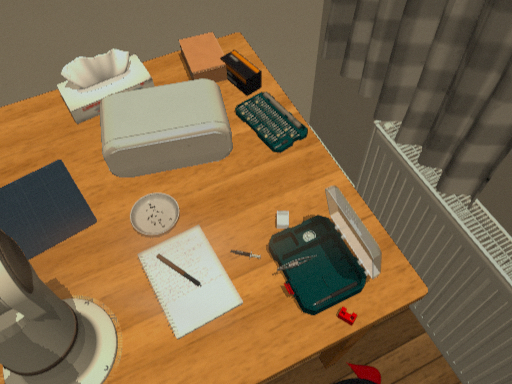

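View pics/top0.png

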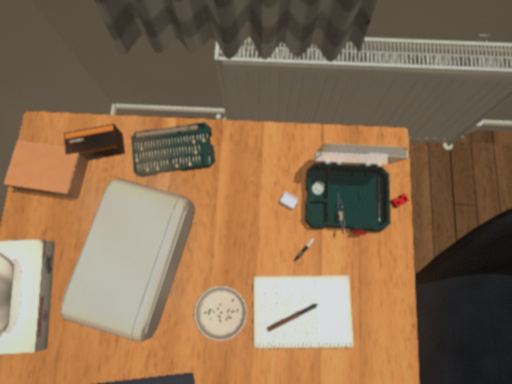

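The case lies at about side (320,265) and top (347,197), with the tweezers at about top (340,212) and side (297,265). The red latch is at side (288,289), and the lid stands upright at the back. Next I'll enlarge both views.

Run:
```python
from h import *
a=cv2.imread("pics/side0.png")[180:330,255:390];b=cv2.imread("pics/top0.png")[135:245,295:415]
a=cv2.resize(a,None,fx=4,fy=4,interpolation=2)[:, :540]
b=cv2.resize(b,(800,733),interpolation=2)
cv2.imwrite("pics/sc.png",a);cv2.imwrite("pics/tc.png",cv2.resize(b,(600,550)))
```

```text
(no output)
```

View pics/sc.png

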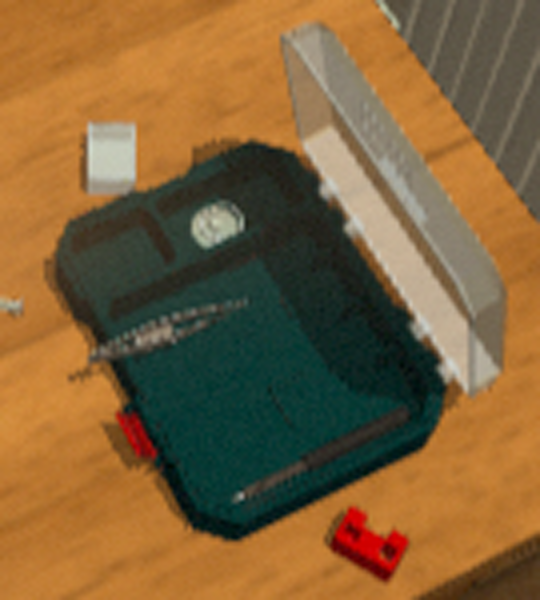

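View pics/tc.png

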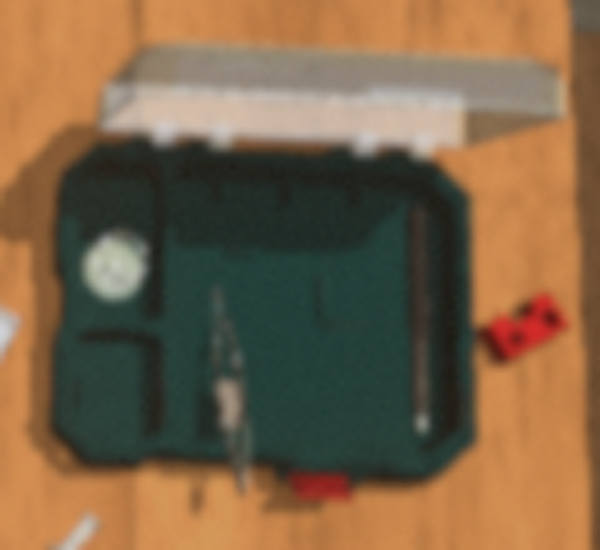

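The tweezers' joined end shows at about top (344,233) and side (278,268), and their points at top (338,192) and side (317,255). The latch is at top (359,232), leaning out, with the lid roughly upright behind.

Run:
```python
from h import *
np.set_printoptions(precision=4,suppress=True)
t=lambda X,Y:(295+X/5,135+Y/5); s=lambda X,Y:(255+X/4,180+Y/4)
for nm,T,S in [("end",(245,488),(92,350)),("tip",(217,287),(248,300)),("lid L top",(148,48),(284,35)),("lid R top",(563,68),(503,295)),("latch",(322,490),(122,430)),("latchR",(350,487),(150,458)),("suction",(115,265),(218,224)),("driver tip",(421,430),(236,497)),("FRcorner",(425,478),(215,540)),("FLcorner",(90,463),(90,330)),("lidLfront/inner",(105,88),(320,30)),("mag",(527,328),(368,545))]:
    print(nm,*tri(ray("top",*t(*T)),ray("side",*s(*S))))
for n in("top","side"):
    im=cv2.imread(f"pics/{n}0.png");h=cv2.cvtColor(im,cv2.COLOR_BGR2HSV)
    m=cv2.inRange(h,(70,60,15),(100,255,130)); 
    if n=="top": m[:, :290]=0; m[:140]=0;m[:,405:]=0;m[245:]=0
    else: m[:190]=0;m[:,:262]=0;m[:,375:]=0;m[320:]=0
    m=cv2.morphologyEx(m,cv2.MORPH_CLOSE,np.ones((7,7)))
    c=max(cv2.findContours(m,0,1)[0],key=cv2.contourArea)
    w=np.array([plane(n,*p[0],0.036)[:2] for p in c],np.float32)
    r=cv2.minAreaRect(w); print(n,r, cv2.boxPoints(r))
```

```text
end [ 0.4451 -0.0526  0.057 ] 0.0040188413029250076
tip [ 0.5439 -0.0483  0.0151] 0.003029160957365076
lid L top [0.5895 0.009  0.1723] 0.015028512130279678
lid R top [ 0.5975 -0.1553  0.1703] 0.00024276888537800667
latch [ 0.4462 -0.0901  0.0359] 0.0017277546617999176
latchR [ 0.4522 -0.1056  0.0243] 0.002706804047688359
suction [ 0.5522 -0.0011  0.0155] 0.0031757809565858878
driver tip [ 0.482  -0.1405  0.0159] 0.004767922655197588
FRcorner [ 0.4656 -0.1487 -0.0076] 0.007866387908862458
FLcorner [ 0.4726  0.0007 -0.0507] 0.008173135184078341
lidLfront/inner [0.6021 0.0187 0.141 ] 0.02035000958969989
mag [ 0.5309 -0.1908  0.0132] 0.0016739556145815052
top ((0.5204248428344727, -0.06443454325199127), (0.12805870175361633, 0.18132436275482178), 1.0736817121505737) [[ 0.4547  0.025 ]
 [ 0.4581 -0.1563]
 [ 0.5861 -0.1539]
 [ 0.5827  0.0274]]
side ((0.5294330716133118, -0.07977182418107986), (0.15539173781871796, 0.1683356612920761), 0.48011839389801025) [[ 0.451   0.0037]
 [ 0.4524 -0.1646]
 [ 0.6078 -0.1633]
 [ 0.6064  0.005 ]]
```

>>> {"fn": "drive_tool", "kwargs": {"motion": [[1,[0.3,0.9,0],-0.25],[1,[0.3,0.9,0],-0.5],[1,[0.3,0.9,0],-0.74]], "squeeze": 5}}

```text
clock: 0.35
ee_pos: [0.2795, -0.5048, 0.2257]
orientation: [-0.003, 1.0, 0.007, 0.0]
wrist_force: [1.2, 1.6, 1.2]
gripper_width: 0.0763
grip_force: 0.0
```

>>> {"fn": "drive_tool", "kwargs": {"motion": [[1,[0.3,0.9,0],0],[1,[0.3,0.9,0],0],[1,[0.3,0.9,0],0]]}}

```text
clock: 0.6
ee_pos: [0.309, -0.4146, 0.2263]
orientation: [-0.002, 1.0, 0.01, -0.0]
wrist_force: [0.1, 0.6, 0.9]
gripper_width: 0.0563
grip_force: 0.0
```

>>> {"fn": "drive_tool", "kwargs": {"motion": [[1,[0.3,0.9,0],0],[1,[0.3,0.9,0],0],[1,[0.3,0.9,0],0]]}}

```text
clock: 0.85
ee_pos: [0.3384, -0.325, 0.2265]
orientation: [-0.001, 1.0, 0.01, -0.0]
wrist_force: [0.1, 0.5, 0.7]
gripper_width: 0.0363
grip_force: 0.0
```

>>> {"fn": "drive_tool", "kwargs": {"motion": [[1,[0.3,0.9,0],0],[1,[0.3,0.9,0],0],[1,[0.3,0.9,0],0]]}}

```text
clock: 1.1
ee_pos: [0.3681, -0.2354, 0.2267]
orientation: [-0.001, 1.0, 0.01, 0.0]
wrist_force: [-0.1, -0.1, -0.8]
gripper_width: 0.0165
grip_force: 0.0
```

>>> {"fn": "drive_tool", "kwargs": {"motion": [[1,[0.3,0.9,0],0],[1,[0.3,0.9,0],0],[1,[0.3,0.9,0],0],[1,[0.3,0.9,0],0]]}}

```text
clock: 1.43
ee_pos: [0.3975, -0.1477, 0.2269]
orientation: [-0.0, 1.0, 0.011, 0.0]
wrist_force: [-0.2, 0.6, 0.4]
gripper_width: 0.0004
grip_force: 0.0
```

Run:
```python
from h import *
np.set_printoptions(precision=4,suppress=True)
o=arm.get_obs(); print(o['clock'],o['ee_pos'],o['orientation'],o['qpos'],o['gripper_width'])
k=K("wrist"); print(k); im=arm.read_camera("wrist"); np.save("k1.npy",np.array(k,dtype=object),allow_pickle=True)
cv2.imwrite("pics/w1.png",im)
```

```text
1.4333 [ 0.3975 -0.1477  0.2269] [-0.0002  0.9999  0.0106  0.0003] [ 0.9323  0.0965 -0.6689  2.0775  0.0709  0.989  -1.3229] 0.00041173983158807883
(np.float64(291.64651468311047), 256.56083630136175, 189.48991527517418, array([[ 0.0215, -0.9572, -0.2886,  0.4758],
       [-0.9998, -0.0207, -0.0058, -0.1464],
       [-0.0004,  0.2886, -0.9574,  0.385 ],
       [ 0.    ,  0.    ,  0.    ,  1.    ]]))
```

View pics/w1.png

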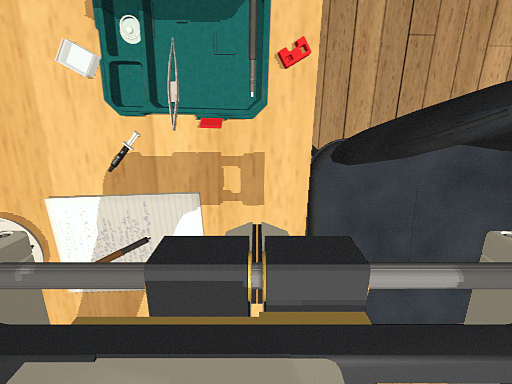

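The wrist view shows the tweezers' end at (174,129) and points at (172,38), and the latch at (210,123). The case's front edge is near row 112, spanning columns 102 to 268. The syringe is at (122,152).

Run:
```python
from h import *
np.set_printoptions(precision=4,suppress=True)
k=tuple(np.load("k1.npy",allow_pickle=True)); W=lambda u,v,z:plane("wrist",u,v,z,k)
print("end",W(174,129,.048),"tip",W(172,38,.014))
print("end tri",tri(ray("wrist",174,129,k),ray("top",344,232.8)), tri(ray("wrist",174,129,k),ray("side",278,267.5)))
print("latch",W(199,128,.03),W(221,127,.03),W(199,119,.03),W(222,118,.03))
print("latch tri",tri(ray("wrist",210,128,k),ray("side",255+130/4,180+445/4)))
im=cv2.imread("pics/w1.png");h=cv2.cvtColor(im,cv2.COLOR_BGR2HSV)
m=cv2.inRange(h,(70,100,15),(100,255,200));m[140:]=0
print([np.flatnonzero(m[y])[[0,-1]] for y in (20,40,60,80)],[ (x,np.flatnonzero(m[:,x])[-1]) for x in (125,150,190,230,240)])
for y in (20,60): a,b=np.flatnonzero(m[y])[[0,-1]];print(W(a,y,.036),W(b,y,.036))
r=cv2.inRange(h,(0,150,100),(8,255,255));r[:, 260:]=0
print(cv2.boundingRect(r))
```

```text
end [ 0.4439 -0.0531  0.048 ] tip [ 0.5436 -0.0476  0.014 ]
end tri (array([ 0.4439, -0.0536,  0.0496]), np.float64(0.00039215068028988195)) (array([ 0.4453, -0.0571,  0.0657]), np.float64(0.0018830428151935521))
latch [ 0.4441 -0.0781  0.03  ] [ 0.4458 -0.1044  0.03  ] [ 0.4546 -0.0784  0.03  ] [ 0.4563 -0.1057  0.03  ]
latch tri (array([ 0.4456, -0.0936,  0.028 ]), np.float64(0.005943213768587854))
[array([ 95, 269]), array([100, 268]), array([100, 267]), array([102, 267])] [(125, np.int64(115)), (150, np.int64(113)), (190, np.int64(113)), (230, np.int64(117)), (240, np.int64(118))]
[0.5552 0.0274 0.036 ] [ 0.5591 -0.1577  0.036 ]
[0.516  0.0273 0.036 ] [ 0.5199 -0.1568  0.036 ]
(199, 118, 23, 10)
```

>>> {"fn": "drive_tool", "kwargs": {"motion": [[1,[0.2,0.97,0],0],[1,[0.2,0.97,0],0],[1,[0.2,0.97,-0.4],0],[1,[0.2,0.97,-0.8],0],[1,[0.2,0.97,-1],0],[1,[0.2,0.97,-1],0],[1,[0.2,0.97,-1],0]]}}

```text
clock: 2.07
ee_pos: [0.4154, -0.0553, 0.126]
orientation: [-0.001, 1.0, 0.006, -0.002]
wrist_force: [-0.2, 0.8, -0.7]
gripper_width: 0.0004
grip_force: 0.0
```

>>> {"fn": "drive_tool", "kwargs": {"motion": [[1,[0,0,-0.4],0],[1,[0,0,-0.7],0],[1,[0,0,-0.85],0],[1,[0,0,-0.85],0],[1,[0,0,-0.85],0]]}}

```text
clock: 2.48
ee_pos: [0.4175, -0.0554, 0.0428]
orientation: [0.0, 1.0, 0.006, 0.001]
wrist_force: [0.7, 0.9, 0.5]
gripper_width: 0.0003
grip_force: 0.0
```

>>> {"fn": "drive_tool", "kwargs": {"motion": [[1,[0.1,0.02,-0.01],0],[1,[0.17,0.02,-0.01],0],[1,[0.22,0.02,-0.01],0],[1,[0.26,0.02,-0.01],0],[1,[0.3,0.02,-0.01],0],[1,[0.34,0.02,-0.01],0],[1,[0.37,0.02,-0.01],0],[1,[0.4,0.02,-0.01],0],[1,[0.43,0.02,-0.01],0],[1,[0.45,0.02,-0.01],0],[1,[0.45,0.02,-0.01],0]]}}

```text
clock: 3.4
ee_pos: [0.4619, -0.0524, 0.0407]
orientation: [-0.0, 1.0, 0.007, 0.0]
wrist_force: [0.4, 0.5, 0.9]
gripper_width: 0.0005
grip_force: 0.0
```

Run:
```python
from h import *
k=K("wrist"); np.save("k2.npy",np.array(k,dtype=object),allow_pickle=True)
w=arm.read_camera("wrist"); s=arm.read_camera("side"); t=arm.read_camera("top")
for n,i in zip("wst",(w,s,t)): cv2.imwrite(f"pics/{n}2.png",i)
o=np.zeros((600,800,3),np.uint8)
o[:384//2*2][:300,:400]=cv2.resize(w,(400,300))
o[:300,400:]=cv2.resize(t[150:244,290:415],(400,300),interpolation=2)
o[300:,:400]=cv2.resize(s[225:320,255:382],(400,300),interpolation=2)
cv2.imwrite("pics/c2.png",o)
```

```text
(no output)
```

View pics/c2.png

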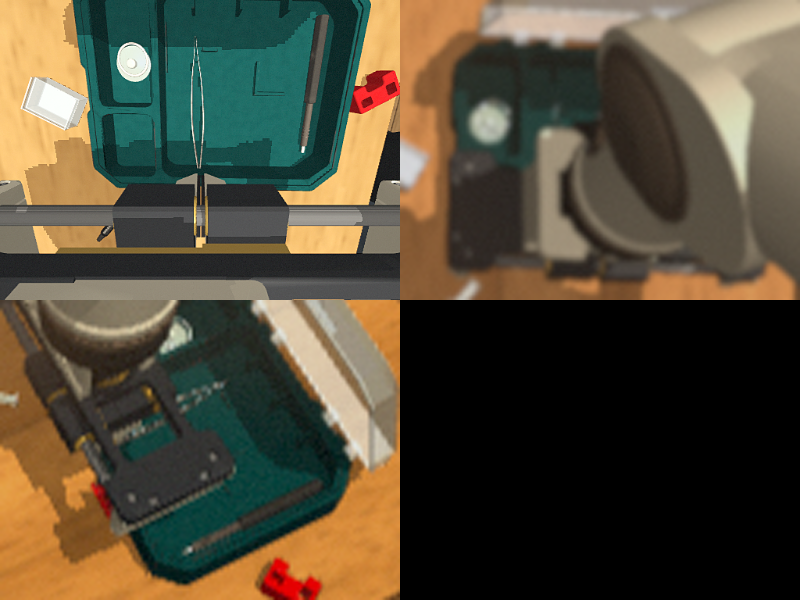

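The tweezers now run from the fingertips (composite (198,168)) to their points at (196,40) in the tray. I'll back off to see whether the joined end dropped.

>>> {"fn": "drive_tool", "kwargs": {"motion": [[1,[-0.15,0,0.3],0],[1,[-0.3,0,0.7],0],[1,[-0.4,0,1],0],[1,[-0.4,0,1],0],[1,[-0.4,0,1],0]]}}

```text
clock: 3.97
ee_pos: [0.4222, -0.0533, 0.1423]
orientation: [0.001, 1.0, 0.006, 0.002]
wrist_force: [0.0, -1.4, -0.2]
gripper_width: 0.0003
grip_force: 0.0
```

Run:
```python
from h import *
k=K("wrist"); np.save("k3.npy",np.array(k,dtype=object),allow_pickle=True)
w=arm.read_camera("wrist"); s=arm.read_camera("side")
for n,i in zip("ws",(w,s)): cv2.imwrite(f"pics/{n}3.png",i)
o=np.zeros((600,800,3),np.uint8)
o[:,:400]=cv2.resize(w[60:285,180:330],(400,600),interpolation=2)
o[:450,400:]=cv2.resize(s[175:325,250:383],(400,450),interpolation=2)
cv2.imwrite("pics/c3.png",o)
```

```text
(no output)
```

View pics/c3.png

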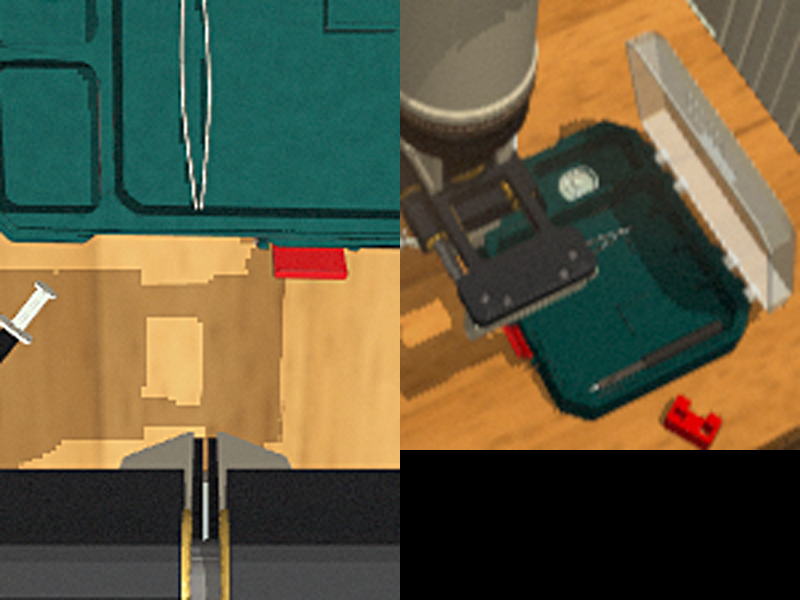

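The end, at wrist pixel about (254,138), now lies inside the rim's inner edge. I'll check that it is flat by its length.

Run:
```python
from h import *
np.set_printoptions(precision=4,suppress=True)
k=tuple(np.load("k3.npy",allow_pickle=True)); k2=tuple(np.load("k2.npy",allow_pickle=True))
w=cv2.imread("pics/w3.png");g=w[:,:,2].astype(int); sub=g[0:145,235:275]; m=sub>130
ys,xs=np.nonzero(m); print(ys.min(),xs[ys.argmin()]+235,ys.max(),xs[ys.argmax()]+235)
tip=(xs[ys.argmin()]+235,ys.min())
for z in(.013,.03,.04):
    e=plane("wrist",254.2,138.5,z,k);t=plane("wrist",*tip,.012,k);print(z,e,t,np.linalg.norm(e-t))
print("tip tri",tri(ray("wrist",*tip,k),ray("wrist",250,51,k2)))
print("latch", [plane("wrist",180+x*.375,60+y*.375,.03,k) for x,y in((273,248),(345,248),(273,277),(346,278))])
print("rim front", [plane("wrist",180+x*.375,60+y*.375,.036,k) for x,y in((120,232),(390,240))])
for P in ((.46,-.05,.013),):print(proj("wrist",P,k))
# lid
for a,b in(((148,48),(325,25)),((557,66),(503,290)),((563,115),(503,290)),((563,115),(470,395))):
    print(tri(ray("top",295+a[0]/5,135+a[1]/5),ray("side",255+b[0]/4,180+b[1]/4)))
```

```text
21 250 137 253
0.013 [ 0.4662 -0.0511  0.013 ] [ 0.5687 -0.0463  0.012 ] 0.10262126706562792
0.03 [ 0.4682 -0.0512  0.03  ] [ 0.5687 -0.0463  0.012 ] 0.10222607060244533
0.04 [ 0.4694 -0.0512  0.04  ] [ 0.5687 -0.0463  0.012 ] 0.10332600324501956
tip tri (array([ 0.568 , -0.0469,  0.0149]), np.float64(0.001100772651041449))
latch [array([ 0.4551, -0.0776,  0.03  ]), array([ 0.4555, -0.1028,  0.03  ]), array([ 0.4448, -0.078 ,  0.03  ]), array([ 0.4448, -0.1039,  0.03  ])]
rim front [array([ 0.4609, -0.0248,  0.036 ]), array([ 0.4594, -0.1169,  0.036 ])]
(np.float64(253.02497862835827), np.float64(144.87524521648282))
(array([0.6021, 0.0068, 0.167 ]), np.float64(0.004850121331714037))
(array([ 0.5987, -0.1532,  0.17  ]), np.float64(0.0008999945259256512))
(array([ 0.5857, -0.1549,  0.1765]), np.float64(0.019178599955342924))
(array([ 0.5897, -0.1734,  0.1135]), np.float64(0.016175377381437324))
```

>>> {"fn": "drive_tool", "kwargs": {"motion": [[1,[0.2,0,0.4],0],[1,[0.4,0,0.7],0],[1,[0.5,0,0.7],0],[1,[0.5,0,0.7],0],[1,[0.5,0,0.7],0]]}}

```text
clock: 4.48
ee_pos: [0.4709, -0.0522, 0.2093]
orientation: [-0.001, 1.0, 0.007, -0.001]
wrist_force: [-0.8, 0.2, 0.1]
gripper_width: 0.0007
grip_force: 0.0
```

Run:
```python
from h import *
np.set_printoptions(precision=4,suppress=True)
k3=tuple(np.load("k3.npy",allow_pickle=True))
k=K("wrist"); np.save("k4.npy",np.array(k,dtype=object),allow_pickle=True)
w=arm.read_camera("wrist"); cv2.imwrite("pics/w4.png",w)
for z in(.013,.03,.05): print(z,proj("wrist",plane("wrist",253.5,138,z,k3),k))
u,v=map(int,proj("wrist",plane("wrist",253.5,138,.03,k3),k))
m=w[:,:,2]>130
ys,xs=np.nonzero(m[v-40:v+15,u-10:u+10]); print(ys.max()+v-40,xs[ys.argmax()]+u-10)
for y in range(v-12,v+16): print(y,w[y,u-6:u+7,2])
```

```text
0.013 (np.float64(255.04612205620126), np.float64(170.25333993817446))
0.03 (np.float64(255.06571373263418), np.float64(171.9093939792414))
0.05 (np.float64(255.0913509807828), np.float64(174.07647082658085))
185 245
159 [ 30  19   7   1 224  57   0   0 148  40   9  13  16]
160 [ 22  18   8   0 167  50   3   0 167  15   3  17  27]
161 [ 26  15  12   4 101  51  13   0 188  43   8  22  20]
162 [  8  22  25  20  96  74   9   0 255  69   6  14  17]
163 [ 23  21  27  13  36 114  15  17 146  21  13  18  16]
164 [  3  16  25   7   5 165  27   0 154  30  17  22  15]
165 [ 13  27  16  24   3 186  30  23 154  32  19  17  24]
166 [ 21  20  14   0   0 237  61  40 121  25  15  13   8]
167 [ 17  14  13  15   0 160  38  57  87  25  17  21  31]
168 [ 25  13  19  17   0 140  37  93  41  19  21  17  13]
169 [ 21   3  22   7   9  93  53 125  46   8  21  18  19]
170 [ 13  16  18  28   7  51 108 150  43  12   0  17  16]
171 [ 9 13  7  2  6  0 21 37 17 19 23 12  2]
172 [ 0 17 26 16 19 25  0  2  2  0 17  5  7]
173 [ 4 21 20 12 12  7 20  2 24 18 13  4 14]
174 [24 11 11 12  7 13 21 21 18 12 23 22 11]
175 [24 16 20 26 20 21 16  9 19 20 11 24 21]
176 [34 11 23 21 18 22 12 22 25 24 15 13 28]
177 [27  7 24 21 20 23 22 24  4 20  4 23 27]
178 [29 13 21  3 10 21  6 22 17 13 22 26 23]
179 [ 9  8 10  0 18  0  7  9  7 12  6  8  5]
180 [74 63 61 63 61 66 37 40 37 33 26 25 19]
181 [201 197 196 202 205 197 198 200 198 198 199 201 198]
182 [184 181 176 181 183 190 189 189 190 189 192 190 189]
183 [181 178 174 177 182 188 184 186 184 185 185 183 183]
184 [181 175 173 179 181 188 187 186 185 184 184 184 182]
185 [180 177 172 177 179 185 187 185 187 187 186 186 181]
186 [181 177 174 176 180 184 184 183 185 185 185 185 178]
```

The parallax check puts the end at about 13–15 mm, so it lies flat. I'll confirm with a gentle downward press just clear of the flat height.

>>> {"fn": "drive_tool", "kwargs": {"motion": [[1,[0.2,0,-0.3],0],[1,[0.2,0,-0.7],0],[1,[0.2,0,-1],0],[1,[0.2,0,-1],0]]}}

```text
clock: 4.87
ee_pos: [0.4845, -0.052, 0.104]
orientation: [-0.001, 1.0, 0.007, -0.007]
wrist_force: [-1.2, 1.0, 0.1]
gripper_width: 0.0006
grip_force: 0.0
```

>>> {"fn": "drive_tool", "kwargs": {"motion": [[1,[0,0,-0.3],0],[1,[0,0,-0.5],0],[1,[0,0,-0.65],0],[1,[0,0,-0.75],0],[1,[0,0,-0.82],0],[1,[0,0,-0.86],0],[1,[0,0,-0.88],0],[1,[0,0,-0.88],0],[1,[0,0,-0.88],0]]}}

```text
clock: 5.62
ee_pos: [0.492, -0.0525, 0.0234]
orientation: [0.0, 1.0, 0.007, 0.001]
wrist_force: [0.2, 0.6, 0.2]
gripper_width: 0.001
grip_force: 0.0
```

>>> {"fn": "drive_tool", "kwargs": {"motion": [[1,[0,0,0.4],0],[1,[0,0,0.8],0],[1,[0,0,1],0],[1,[0,0,1],0],[1,[0,0,1],0]]}}

```text
clock: 6.03
ee_pos: [0.4928, -0.053, 0.1247]
orientation: [0.001, 1.0, 0.007, 0.002]
wrist_force: [-0.5, -0.4, -1.0]
gripper_width: 0.0004
grip_force: 0.0
```

>>> {"fn": "drive_tool", "kwargs": {"motion": [[1,[0.2,0,0.4],0],[1,[0.4,0,0.8],0],[1,[0.4,0,1],0],[1,[0.4,0,1],0],[1,[0.4,0,1],0]]}}

```text
clock: 6.45
ee_pos: [0.532, -0.0526, 0.2232]
orientation: [0.0, 1.0, 0.007, 0.001]
wrist_force: [-1.2, -1.5, -0.6]
gripper_width: 0.0006
grip_force: 0.0
```

Run:
```python
from h import *
np.set_printoptions(precision=4,suppress=True)
print("table edge",plane("top",300,122,0),plane("top",405,128,0))
print("rad corner",tri(ray("top",217,57),ray("side",378,122)))
for z in(0,.1,.2): print(z,"rad front edge",plane("top",350,60,z),plane("top",350,40,z))
k=K("wrist"); np.save("k5.npy",np.array(k,dtype=object),allow_pickle=True)
w=arm.read_camera("wrist"); cv2.imwrite("pics/w5.png",w); print(arm.get_obs()['ee_pos'],arm.get_obs()['qpos'])
```

```text
table edge [0.7201 0.0432 0.    ] [ 0.7161 -0.2132  0.    ]
rad corner (array([ 0.9431,  0.2721, -0.0792]), np.float64(0.0050124824935901206))
0 rad front edge [ 0.897  -0.0805  0.    ] [ 0.9553 -0.0809  0.    ]
0.1 rad front edge [ 0.8332 -0.0589  0.1   ] [ 0.8853 -0.0593  0.1   ]
0.2 rad front edge [ 0.7695 -0.0373  0.2   ] [ 0.8152 -0.0377  0.2   ]
[ 0.5306 -0.0527  0.2218] [ 0.6681  0.3551 -0.7562  1.8404  0.278   1.0561 -1.753 ]
```

View pics/w5.png

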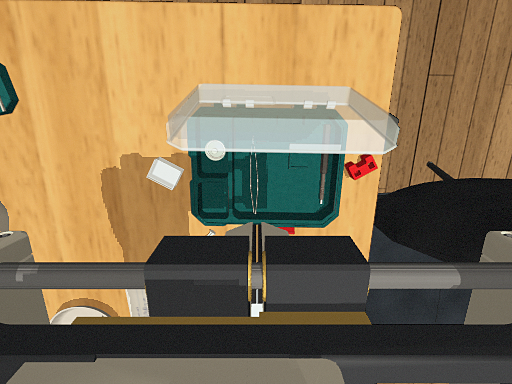

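Run:
```python
from h import *
np.set_printoptions(precision=4,suppress=True)
k=tuple(np.load("k5.npy",allow_pickle=True))
for p in((282,151),(282,120),(398,128),(168,130),(282,88)):
  print(p,[plane("wrist",*p,z,k) for z in(.06,.17,.18)])
print("c1",tri(ray("wrist",396,128,k),ray("top",295+563/5,135+68/5)),tri(ray("wrist",396,128,k),ray("side",255+503/4,180+292/4)))
# predicted edges for lid angles, case centre/yaw
c=np.array([.534,-.065]);
for th in(1.4,1.57,1.75,1.9):
  X=76-146*np.cos(th)+26*np.sin(th); Z=34+146*np.sin(th)+26*np.cos(th)
  Xi=76-146*np.cos(th); Zi=34+146*np.sin(th)
  print(th,X,Z,Xi,Zi,[tuple(np.round(proj(n,(c[0]+a/1e3,c[1]-.006,b/1e3),k if n=="wrist" else None),1)) for n in("wrist","top","side") for a,b in((X,Z),(Xi,Zi))])
```

```text
(282, 151) [array([ 0.5584, -0.0808,  0.06  ]), array([ 0.5761, -0.0709,  0.17  ]), array([ 0.5777, -0.07  ,  0.18  ])]
(282, 120) [array([ 0.5918, -0.0795,  0.06  ]), array([ 0.5981, -0.07  ,  0.17  ]), array([ 0.5986, -0.0691,  0.18  ])]
(398, 128) [array([ 0.5851, -0.2054,  0.06  ]), array([ 0.5937, -0.1528,  0.17  ]), array([ 0.5944, -0.148 ,  0.18  ])]
(168, 130) [array([0.5796, 0.0436, 0.06  ]), array([0.59 , 0.011, 0.17 ]), array([0.591, 0.008, 0.18 ])]
(282, 88) [array([ 0.6243, -0.0783,  0.06  ]), array([ 0.6194, -0.0692,  0.17  ]), array([ 0.619 , -0.0683,  0.18  ])]
c1 (array([ 0.5945, -0.151 ,  0.1758]), np.float64(0.004384917940748576)) (array([ 0.5959, -0.1528,  0.1707]), np.float64(0.005498267319055396))
1.4 76.80649011626477 182.29480629372145 51.18479713656481 177.87566057831518 [(np.float64(285.9), np.float64(101.1)), (np.float64(283.7), np.float64(139.8)), (np.float64(366.0), np.float64(138.1)), (np.float64(365.7), np.float64(151.3)), (np.float64(362.0), np.float64(211.4)), (np.float64(350.0), np.float64(217.9))]
1.57 101.88372805646064 180.02065820252693 75.883736
[... 202 characters left out ...]
3.0), np.float64(206.9)), (np.float64(361.4), np.float64(212.2))]
1.75 127.6075587435482 173.027550796708 102.02392412482584 177.6619482435948 [(np.float64(287.9), np.float64(17.4)), (np.float64(286.8), np.float64(60.2)), (np.float64(364.4), np.float64(116.1)), (np.float64(365.2), np.float64(127.0)), (np.float64(383.6), np.float64(203.7)), (np.float64(372.8), np.float64(207.5))]
1.9 147.80407904194428 163.75428406391143 123.2002767620715 172.15981280236252 [(np.float64(287.8), np.float64(-13.9)), (np.float64(287.4), np.float64(25.5)), (np.float64(363.1), np.float64(108.8)), (np.float64(364.3), np.float64(118.3)), (np.float64(391.2), np.float64(202.2)), (np.float64(381.6), np.float64(204.8))]
```

The lid leans slightly forward at about 1.3 rad, with its outer edge near x=0.598, z=0.18. I'll go over it and push from behind along its arc.

>>> {"fn": "drive_tool", "kwargs": {"motion": [[1,[0,0,0.3],0],[1,[0.4,-0.1,0.3],0],[1,[0.8,-0.2,0.3],0],[1,[1,-0.2,0.3],0],[1,[1,-0.2,0.3],0],[1,[1,-0.2,0.3],0]]}}

```text
clock: 7.0
ee_pos: [0.6303, -0.0721, 0.2495]
orientation: [-0.001, 1.0, 0.007, -0.003]
wrist_force: [0.1, 0.7, -0.3]
gripper_width: 0.0007
grip_force: 0.0
```

>>> {"fn": "drive_tool", "kwargs": {"motion": [[1,[0.28,0,0],0],[1,[0.28,0,-0.2],0],[1,[0.28,0,-0.5],0],[1,[0.28,0,-0.88],0],[1,[0.28,0,-0.88],0],[1,[0.28,0,-0.88],0]]}}

```text
clock: 7.5
ee_pos: [0.6559, -0.0723, 0.1619]
orientation: [-0.0, 1.0, 0.007, -0.004]
wrist_force: [0.3, 0.2, -0.0]
gripper_width: 0.0005
grip_force: 0.0
```

>>> {"fn": "drive_tool", "kwargs": {"motion": [[1,[-0.2,0,0],0],[1,[-0.35,0,0],0],[1,[-0.47,0,0],0],[1,[-0.58,0,-0.02],0],[1,[-0.68,0,-0.04],0],[1,[-0.77,0,-0.06],0],[1,[-0.85,0,-0.08],0],[1,[-0.93,0,-0.12],0],[1,[-1,0,-0.16],0],[1,[-1,0,-0.16],0]]}}

```text
clock: 8.33
ee_pos: [0.5573, -0.0727, 0.148]
orientation: [0.0, 1.0, 0.007, -0.001]
wrist_force: [-0.7, -0.5, 0.4]
gripper_width: 0.0001
grip_force: 0.1
```

Run:
```python
from h import *
s=arm.read_camera("side");t=arm.read_camera("top"); print(arm.get_obs()['wrist_force'],arm.get_obs()['ee_pos'])
o=np.zeros((400,800,3),np.uint8)
o[:,:400]=cv2.resize(s[175:325,250:400],(400,400),interpolation=2)
o[:,400:]=cv2.resize(t[120:250,285:415],(400,400),interpolation=2)
cv2.imwrite("pics/c6.png",o)
```

```text
[ 0.2321958  -0.03409374  0.33304555] [ 0.55883878 -0.07269629  0.14834104]
```

View pics/c6.png

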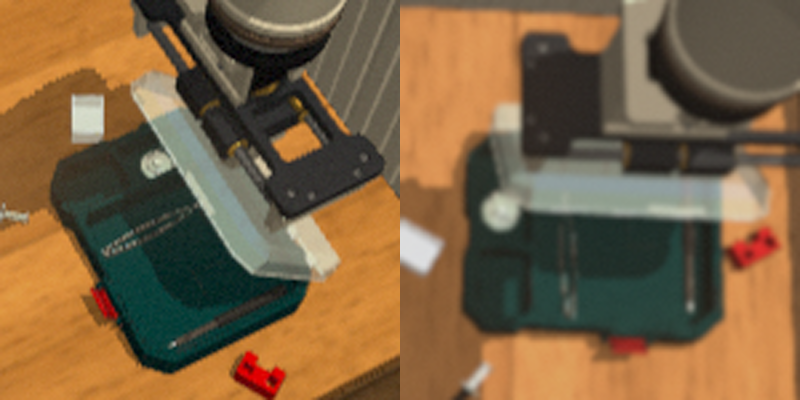

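The lid follows the fingers, now at about 0.85 rad, and the tweezers lie flat in the tray. I'll continue along the arc.

>>> {"fn": "drive_tool", "kwargs": {"motion": [[1,[-0.09,0,-0.05],0],[1,[-0.18,0,-0.12],0],[1,[-0.25,0,-0.18],0],[1,[-0.31,0,-0.25],0],[1,[-0.38,0,-0.32],0],[1,[-0.44,0,-0.39],0],[1,[-0.5,0,-0.5],0],[1,[-0.55,0,-0.6],0],[1,[-0.58,0,-0.7],0],[1,[-0.6,0,-0.78],0],[1,[-0.6,0,-0.82],0],[1,[-0.6,0,-0.82],0]]}}

```text
clock: 9.43
ee_pos: [0.4988, -0.0724, 0.0655]
orientation: [-0.0, 1.0, 0.007, -0.001]
wrist_force: [-0.1, 0.1, 0.7]
gripper_width: 0.0002
grip_force: 0.0
```

>>> {"fn": "drive_tool", "kwargs": {"motion": [[1,[0,0,-0.02],0],[1,[0,0,-0.04],0],[1,[0,0,-0.06],0],[1,[0,0,-0.06],0],[1,[0,0,-0.06],0]]}}

```text
clock: 9.85
ee_pos: [0.4997, -0.0725, 0.0608]
orientation: [0.0, 1.0, 0.007, 0.0]
wrist_force: [-0.2, -0.2, 0.5]
gripper_width: 0.0005
grip_force: 0.0
```

>>> {"fn": "drive_tool", "kwargs": {"motion": [[1,[0,0,-0.01],0],[1,[0,0,-0.02],0],[1,[0,0,-0.03],0],[1,[0,0,-0.03],0],[1,[0,0,-0.03],0]]}}

```text
clock: 10.27
ee_pos: [0.4998, -0.0726, 0.0596]
orientation: [0.001, 1.0, 0.007, 0.0]
wrist_force: [-6.8, 1.9, 21.1]
gripper_width: 0.0008
grip_force: 10.3
```

>>> {"fn": "drive_tool", "kwargs": {"motion": [[1,[0,0,-0.01],0],[1,[0,0,-0.02],0],[1,[0,0,-0.03],0],[1,[0,0,-0.03],0],[1,[0,0,-0.03],0]]}}

```text
clock: 10.68
ee_pos: [0.4999, -0.0726, 0.059]
orientation: [0.002, 1.0, 0.007, 0.0]
wrist_force: [-15.5, 1.6, 46.8]
gripper_width: 0.0008
grip_force: 23.8
```

The lid is shut: resistance begins at z≈0.0596 and the press was held. Next I'll retreat and go to the front for the latch.

>>> {"fn": "drive_tool", "kwargs": {"motion": [[1,[0,0,0.3],0],[1,[0,0,0.6],0],[1,[-0.4,-0.1,0.6],0],[1,[-0.8,-0.2,0.6],0],[1,[-0.85,-0.2,0.6],0],[1,[-0.85,-0.2,0.6],0],[1,[-0.85,-0.2,0.6],0]]}}

```text
clock: 11.27
ee_pos: [0.4147, -0.0931, 0.1151]
orientation: [0.0, 1.0, 0.006, 0.001]
wrist_force: [0.5, -0.2, 0.4]
gripper_width: 0.0006
grip_force: 0.0
```

Run:
```python
from h import *
np.set_printoptions(precision=4,suppress=True)
print(arm.get_obs()['ee_pos'])
k=K("wrist"); w=arm.read_camera("wrist"); s=arm.read_camera("side")
o=np.zeros((384,896,3),np.uint8); o[:,:512]=w; o[:,512:]=cv2.resize(s[175:325,250:400],(384,384),interpolation=2)
cv2.imwrite("pics/c7.png",o[:,:800])
h=cv2.cvtColor(w,cv2.COLOR_BGR2HSV); r=cv2.inRange(h,(0,150,100),(8,255,255)); r[:, 330:]=0
x,y,ww,hh=cv2.boundingRect(r); print(x,y,ww,hh,[plane("wrist",u,v,.03,k) for u,v in((x,y),(x+ww,y),(x,y+hh),(x+ww,y+hh))])
```

```text
[ 0.4147 -0.0931  0.1151]
239 148 31 13 [array([ 0.4557, -0.0783,  0.03  ]), array([ 0.456 , -0.1042,  0.03  ]), array([ 0.4446, -0.0782,  0.03  ]), array([ 0.445 , -0.1044,  0.03  ])]
```

View pics/c7.png

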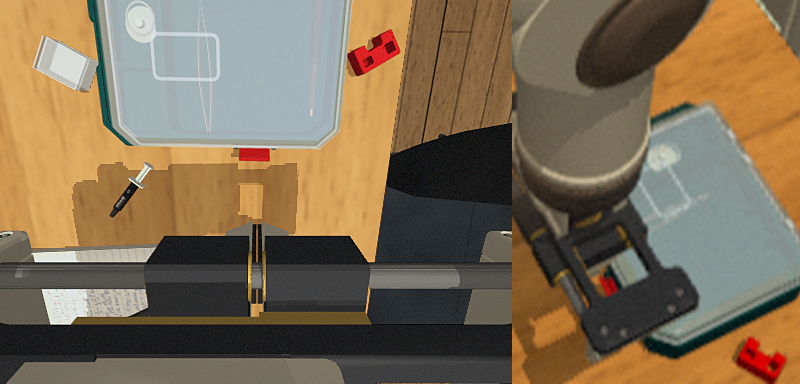

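The lid is shut with the tweezers under it, and the latch is still out at wrist (254,155), which is world x≈0.445, y≈-0.091. I'll descend in front of it and push inwards.

>>> {"fn": "drive_tool", "kwargs": {"motion": [[1,[0,0,-0.4],0],[1,[0,0,-0.75],0],[1,[0,0,-0.93],0],[1,[0,0,-0.93],0],[1,[0,0,-0.93],0]]}}

```text
clock: 11.78
ee_pos: [0.4147, -0.0912, 0.021]
orientation: [-0.001, 1.0, 0.008, -0.001]
wrist_force: [1.1, 1.4, 0.4]
gripper_width: 0.0005
grip_force: 0.0
```

>>> {"fn": "drive_tool", "kwargs": {"motion": [[1,[0.08,0,0],0],[1,[0.13,0,0],0],[1,[0.17,0,0],0],[1,[0.21,0,0],0],[1,[0.24,0,0],0],[1,[0.27,0,0],0],[1,[0.29,0,0],0],[1,[0.3,0,0],0],[1,[0.3,0,0],0],[1,[0.3,0,0],0]]}}

```text
clock: 12.62
ee_pos: [0.4416, -0.0933, 0.0218]
orientation: [0.001, 1.0, 0.006, -0.003]
wrist_force: [-6.9, -0.2, 4.3]
gripper_width: 0.0007
grip_force: 3.4
```

>>> {"fn": "drive_tool", "kwargs": {"motion": [[1,[0.02,0,0],0],[1,[0.04,0,0],0],[1,[0.05,0,0],0],[1,[0.05,0,0],0],[1,[0.05,0,0],0]]}}

```text
clock: 13.03
ee_pos: [0.4449, -0.0939, 0.0213]
orientation: [0.001, 1.0, 0.006, -0.004]
wrist_force: [-9.8, -1.7, 3.0]
gripper_width: 0.0005
grip_force: 4.6
```

>>> {"fn": "drive_tool", "kwargs": {"motion": [[1,[-0.2,0,0],0],[1,[-0.3,0,0.3],0],[1,[-0.3,0,0.7],0],[1,[-0.3,0,1],0],[1,[-0.3,0,1],0],[1,[-0.3,0,1],0]]}}

```text
clock: 13.53
ee_pos: [0.4218, -0.0935, 0.1242]
orientation: [0.002, 1.0, 0.006, 0.003]
wrist_force: [0.1, -0.6, 1.1]
gripper_width: 0.0002
grip_force: 0.0
```

Run:
```python
from h import *
np.set_printoptions(precision=4,suppress=True)
print(arm.get_obs()['ee_pos'])
k=K("wrist"); w=arm.read_camera("wrist")
cv2.imwrite("pics/w8.png",cv2.resize(w[90:220,150:350],(800,520),interpolation=2))
h=cv2.cvtColor(w,cv2.COLOR_BGR2HSV); r=cv2.inRange(h,(0,150,60),(8,255,255)); r[:, 330:]=0
x,y,ww,hh=cv2.boundingRect(r); print(x,y,ww,hh,[plane("wrist",u,v,.036,k) for u,v in((x,y),(x+ww,y),(x,y+hh),(x+ww,y+hh))])
```

```text
[ 0.4218 -0.0935  0.1242]
239 152 28 4 [array([ 0.4593, -0.0788,  0.036 ]), array([ 0.4596, -0.1026,  0.036 ]), array([ 0.4558, -0.0787,  0.036 ]), array([ 0.4561, -0.1026,  0.036 ])]
```

View pics/w8.png

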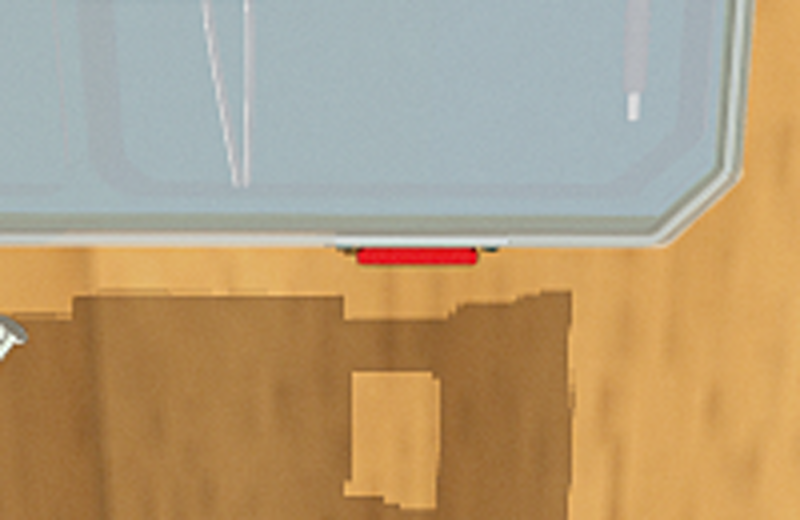

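The latch now shows only its thin top edge at the case front, so it looks flush. One more push high on the tab will make sure.

>>> {"fn": "drive_tool", "kwargs": {"motion": [[1,[0,0,-0.4],0],[1,[0,0,-0.75],0],[1,[0,0,-0.92],0],[1,[0,0,-0.92],0],[1,[0.08,0,-0.92],0],[1,[0.14,0,-0.92],0],[1,[0.19,0,-0.92],0],[1,[0.23,0,-0.92],0],[1,[0.26,0,-0.92],0],[1,[0.28,0,-0.92],0],[1,[0.3,0,-0.92],0],[1,[0.3,0,-0.92],0]]}}

```text
clock: 14.58
ee_pos: [0.4453, -0.093, 0.0294]
orientation: [0.001, 1.0, 0.007, -0.004]
wrist_force: [-9.2, 1.0, 7.3]
gripper_width: 0.0006
grip_force: 4.8
```

>>> {"fn": "drive_tool", "kwargs": {"motion": [[1,[-0.2,0,0],0],[1,[-0.3,0,0.3],0],[1,[-0.3,0,0.7],0],[1,[-0.3,0,1],0],[1,[-0.3,0,1],0],[1,[-0.3,0,1],0],[1,[-0.3,0,1],0]]}}

```text
clock: 15.17
ee_pos: [0.4195, -0.093, 0.13]
orientation: [0.001, 1.0, 0.007, 0.0]
wrist_force: [-0.8, -0.7, 0.0]
gripper_width: 0.0005
grip_force: 0.0
```

Run:
```python
from h import *
np.set_printoptions(precision=4,suppress=True)
print(arm.get_obs()['ee_pos'])
k=K("wrist"); w=arm.read_camera("wrist"); cv2.imwrite("pics/w9.png",w)
h=cv2.cvtColor(w,cv2.COLOR_BGR2HSV); r=cv2.inRange(h,(0,150,60),(8,255,255)); r[:, 330:]=0
x,y,ww,hh=cv2.boundingRect(r); print(x,y,ww,hh,[plane("wrist",u,v,.036,k) for u,v in((x,y),(x,y+hh),(x+ww,y+hh))])
```

```text
[ 0.4195 -0.093   0.13  ]
240 148 30 4 [array([ 0.4591, -0.0786,  0.036 ]), array([ 0.4556, -0.0786,  0.036 ]), array([ 0.456 , -0.1047,  0.036 ])]
```

The pushes at both heights stop at the same x, so the latch is upright and flush.

```bash
python3 -c "
from rig import arm
print(arm.sign_off())"
```

```text
the job is handed in; nothing more can be done
None
```

The tweezers lie flat in the tray, the lid is shut and the latch is flush by my camera and force checks; the job was handed in at about 15 s, and the sign-off gave no verdict.

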